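# Lock the film roll tension spindle with the T-pin

### The job

Lock the tension spindle of the film roll stand: turn the threaded spindle by its raised lever down until the lever is level, so that the spindle's cross hole stands upright under the hole in the top of the locking block. Then take the pin with the T-shaped handle from the wooden rack and drop it through both holes, fully home with its collar on the block.

Things in the scene. Friction and masses are not known exactly. Their poses are not given: they have to be found in the camera images.
- spindle (a joint): Angle (rad) of the threaded steel spindle about its horizontal axis, 65 mm above the bench. 0 = lever level and cross hole (16 mm) upright below the block's hole; positive = lever raised (starts at 0.5 to 0.95). No stop at 0: it can be pushed too far, to -0.6. It stays where left; about 3 N at the grip turns it. The thread shifts it 1 mm per rad along its axis.
- lever_grip (a point): Middle of the black round grip (20 mm diameter, 38 long) at the end of the spindle's lever, a thin bar on the robot's side of the film roll stand. It moves on an 80 mm arc about the spindle axis; 65 mm above the bench when level. Own x axis: from the grip along the lever to the spindle axis; own y: parallel to the spindle axis, level. 25 mm is free beside it.
- lock_hole (a point): Centre of the mouth of the 17 mm hole in the aluminium top (60 x 60 mm) of the grey block of the stand (fixed), 100 mm above the bench, z up. The spindle axis runs along own y, 35 mm below; the lever is 62.5 mm to the +y side and points along -x when level. A white roll (80 mm diameter, top at 105 mm) lies to the -y side.
- t_pin_mid (a point): Steel T-handled pin, upright in one of 3 holes of a plywood rack (80 mm high; ball- and disc-headed pins in the others, 75 mm apart along the crossbar). Point half-way up its 104 mm, z up. Shank 10 mm thick, 65 long, tapered foot; collar 32 mm wide, 6 thick; crossbar 46 x 14 x 14 mm along own y, centre 45 mm above this point. Home: this point 13 mm below lock_hole.
Things that resemble listed ones, but are neither listed nor needed, are in the scene too. What is shaped like the part that bears t_pin_mid but pink or turquoise is not meant.

How it is judged:
By the outcome, as a careful person would: the job done as asked, in the order asked, and still so for the second after the job is handed in, with the robot touching nothing.
It also fails if it takes over 56 s, if anything falls off the work surface, if the arm or the gripper's body presses on something with over 40 N, if the wrist force passes 120 N, or if a joint passes its speed limit or range.

### The arm

A 6-joint arm with a two-finger parallel gripper is mounted at the origin on the work surface. World frame = base frame: x ahead of the robot, y to its left, z up, the work surface at z = 0. Lengths are in m, angles in rad, forces in N, time in s.
With the tool pointing down it reaches from about 0.375 to 0.975 m from the base axis. Payload 3.8 kg.
Tool frame: the origin (TCP) lies at the very end of the fingers, on their centre line; the grasp point (between the pads) lies 19 mm behind it; z points along the fingers, y is the direction in which the jaws open and shut (so a half turn about z gives the same grasp; the last joint's range is limited). The gripper opens to 85 mm and grips with 20 to 120 N. Pads are 22 mm wide; open, the fingers measure 114 mm over their backs; the gripper's body (76 mm by 85 mm) begins 54 mm behind the grasp point. The pads swing forward as they close: fully open they stand 13 mm farther back than shut.
Start: joints at [1.296, 0.264, 1.604, -0, 1.274, -0.037], TCP at [0.159, 0.656, 0.231] pointing down, gripper open.
Joint ranges: [-2.63, 2.63], [-0.94, 2.18], [0.31, 2.57], [-1.31, 4.45], [0, 2.66], [-2.55, 2.55]. Speed limits (rad/s): [2.57, 2.57, 3.14, 3.14, 3.14, 3.14].

### API

Orientations are given as a rotation vector (axis times angle).
In Python, from workcell import bot, viewer gives the robot as it stands.
- The arm moves only by the tool jog_arm, never from a script. Its argument "motion" is a list of rows, each an object of numbers: "dx", "dy", "dz": the shift along the world's x, y, z in cm; "turn": the turn about the world's z in rad. A call has 1 to 12 rows; each row shifts and turns the commanded pose from where the row before left it; what a row does not reach is not made up. A row lasts 1/12 s, in which the tool goes at most 41.7 mm and 7.16 degrees, less where a joint would pass 70% of its speed; a pose out of reach is approached as far as the arm can. A call is refused whole if a number of a shift passes 4.17 or a number of a turn 0.125, either way. A call with a gripper value outside its range is refused whole. "fingers" is the finger opening in cm, from 0 to 8.54, set as the call begins (left out, the last holds). The fingers move at their own pace and stop on an object; "grip_force" is the grip in N (left out, the last holds). Time passes only in rows, so rows that do not move let the fingers close. It gives the time, the measured TCP pose, the force and the opening at its end, in the units of the state.
- bot.read_state(): the state, without advancing time (a new reading comes with each control period).
- viewer.read_camera(name): name is "scene" or "top"; returns (picture, depth): 420x560x3 uint8, red, green, blue; 420x560 float32, m along the optical axis (not along the pixel's ray), 0 where there is no reading.
- viewer.camera_info(name): a dict with "vertical_fov" (degrees; the focal length in pixels is half the picture's height over the tangent of half this angle, whatever the lens; pixels are square), "cx", "cy" (the principal point, pixels), "dist" ([k1, k2, p1, p2, k3] as OpenCV has them; the pictures are not rectified), "R" (3x3) and "t" (3): a world point X has camera coordinates R X + t. Camera axes: x right, y down, z forward; pixel columns grow to the right and rows downward; lengths in m; the calibration is good to about 2 mm. A picture is of the moment at which its call begins. camera_info takes no time and is no camera call.
- bot.finish_job(): hands the job in, once; it reports no verdict.
The state is a dict: "time": time; "q": joint angles; "joint_vel": joint speeds; "joint_torque": joint torques, N m; "tool_pos": TCP position; "tcp_rot": TCP orientation; "wrist_force": force on the tool from outside, world axes, zero at the start; "torque": the same for the moment, N m; "width": opening from 0.0 (shut) to 1.0 (fully open).
Only numpy, scipy, OpenCV 4.12 (cv2) and the standard library are available. Lean on these libraries where they do the work, as an engineer would, in place of code of your own. Each camera call takes 0.05 s, during which the arm holds its last target. There are 200 camera calls.

## Working session

There is one attempt and no reset: what is moved stays moved. The work goes in short steps, Python scripts to look and compute and a tool call to move; the robot and the scene stay as the last step left them, time stands still between calls to the robot, and variables do not carry over. Pictures are saved under pics/ and viewed, about 8 in all and at most 12, crops included, and the job is handed in when it is done.

Besides the shell and the picture viewer there is one more tool, called after "Request:" as a command line: name --argument value ..., lists and objects as JSON in quotes. jog_arm: Moves the arm, as the interface text tells. Its arguments: {"type":"object","properties":{"motion":{"type":"array"},"fingers":{"type":"number"},"grip_force":{"type":"number"}},"required":["motion"]}

```bash
mkdir -p pics
cat > h.py <<'E'
import numpy as np,cv2
from workcell import bot,viewer
def cam(n):
    i=viewer.camera_info(n);p,d=viewer.read_camera(n)
    f=p.shape[0]/2/np.tan(np.radians(i['vertical_fov'])/2)
    K=np.array([[f,0,i['cx']],[0,f,i['cy']],[0,0,1]])
    h,w=d.shape
    uv=np.stack(np.meshgrid(np.arange(w),np.arange(h)),-1).reshape(-1,1,2).astype(np.float32)
    n_=cv2.undistortPoints(uv,K,np.array(i['dist'])).reshape(h,w,2)
    c=np.dstack([n_*d[...,None],d])
    X=(c-np.array(i['t']))@np.array(i['R'])
    X[d==0]=np.nan
    return p,d,X,n_,i,K
def onplane(n_,i,u,v,z):
    R=np.array(i['R']);t=np.array(i['t']);ray=R.T@np.array([*n_[v,u],1]);o=-R.T@t
    return o+ray*(z-o[2])/ray[2]
def save(name,p): cv2.imwrite('pics/'+name,np.ascontiguousarray(p[...,::-1]))
E
python3 - <<'E'
from h import *
for n in('scene','top'):
    p,d,X,n_,i,K=cam(n);save(n+'1.png',p);np.savez(n+'1.npz',p=p,X=X,n=n_)
    print(n,i['R'],i['t'],K[0,0])
print(bot.read_state())
E
```

```text
scene [[ 0.3820491   0.9240065   0.01582611]
 [ 0.59137479 -0.23128437 -0.77251757]
 [-0.71015093  0.3044988  -0.63479614]] [-0.30922865 -0.28232669  1.24552099] 481.8324636231943
top [[ 0.01899775 -0.99967284  0.01712588]
 [-0.99375575 -0.0207634  -0.10962838]
 [ 0.1099481  -0.01493624 -0.9938251 ]] [0.06384517 0.58129846 0.86150874] 514.2548764890837
{'time': 0.1, 'q': array([ 1.29613385e+00,  2.64738445e-01,  1.60525460e+00, -6.60225974e-07,
        1.27366398e+00, -3.68984710e-02]), 'joint_vel': array([-0.00075704, -0.00264114, -0.00221809,  0.00047117, -0.00180814,
        0.00130375]), 'joint_torque': array([ 9.71314284e-05, -5.16700673e+01, -3.68591273e+01, -8.44368424e-05,
        6.23849861e-03,  3.15763407e-05]), 'tool_pos': array([0.15880566, 0.65537767, 0.23003637]), 'tcp_rot': array([-0.37256132, -3.11909984,  0.00320327]), 'wrist_force': array([ 0.96595307, -0.91904245, -0.03832971]), 'torque': array([ 0.05125459, -0.03631648,  0.03483451]), 'width': 0.9984518574289281}
```

View pics/scene1.png

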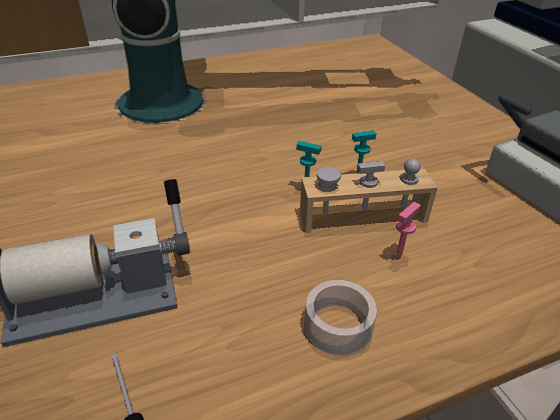

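View pics/top1.png

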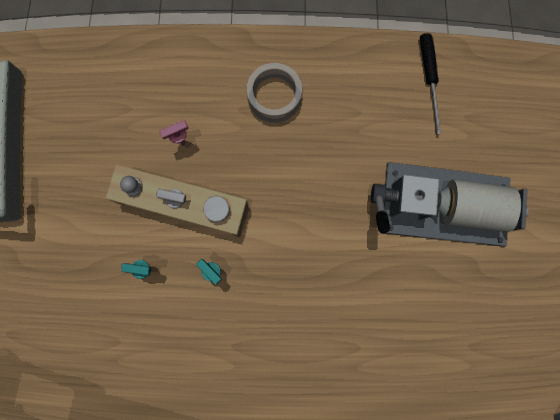

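Scene view: the stand is at left, with its lever raised at scene px (172,190) and its block top hole at (136,236). Other items are the rack, a ring and a screwdriver.

Candidates for the T-pin, by top px:
- grey T in the middle rack hole (172,197): **chosen**
- turquoise T's (136,270) and (209,271): rejected, wrong colour
- pink T (176,130): rejected, wrong colour
- ball (129,185) and disc (216,208) in the rack: rejected, wrong head

Lever grip candidates: the black grip at top (383,221) is chosen, and the screwdriver handle (428,58) is rejected.

Run:
```python
from h import *
T=np.load('top1.npz');S=np.load('scene1.npz')
a=cv2.resize(T['p'][160:250,100:250],None,fx=5,fy=5,interpolation=cv2.INTER_CUBIC)[:450,:750]
b=cv2.resize(T['p'][160:250,365:465],None,fx=3,fy=3,interpolation=cv2.INTER_CUBIC)
c=cv2.resize(S['p'][170:300,100:200],None,fx=2.3,fy=2.3,interpolation=cv2.INTER_CUBIC)
a=cv2.resize(a,(500,300))
im=np.zeros((600,800,3),np.uint8);im[:300,:500]=a;im[300:570,:300]=b;im[:299,520:750]=c
save('crop1.png',im)
XT=T['X'];XS=S['X']
def comp(X,u0,u1,v0,v1,lo,hi):
    P=X[v0:v1,u0:u1].reshape(-1,3);return P[(P[:,2]>lo)&(P[:,2]<hi)]
def rect(P):
    r=cv2.minAreaRect((P[:,:2]*1000).astype(np.float32));return r,len(P),P[:,2].mean()
for nm,X,b1,b2 in(('top',XT,(390,445,170,220),(150,195,180,212)),('scene',XS,(105,165,215,255),(352,390,155,190))):
    P=comp(X,*b1,.095,.104);print(nm,'block',rect(P))
    P=comp(X,*b2,.120,.2);print('Thead zs',np.percentile(P[:,2],[0,10,50,90,100]) if len(P) else 0)
    P=P[P[:,2]>np.percentile(P[:,2],98)-.006];print('bar',rect(P),np.nanmean(P,0))
    
Prk=comp(XT,100,255,160,245,.074,.084);print('rack',rect(Prk))
# lever grip black
for nm,A,bx in(('top',T,(370,395,205,235)),('scene',S,(160,185,175,207))):
    u0,u1,v0,v1=bx;p=A['p'][v0:v1,u0:u1].astype(int);X=A['X'][v0:v1,u0:u1]
    m=(p.max(-1)<60)&(X[...,2]>.08)
    P=X[m];print(nm,'grip',len(P),P.mean(0),P.min(0),P.max(0))
# hole dark pixels
p=T['p'].astype(int)
m=(p[180:210,405:435].max(-1)<90);v,u=np.nonzero(m);print('hole px',u.mean()+405,v.mean()+180,len(u))
```

```text
top block (((605.4500732421875, -148.326416015625), (61.269874572753906, 60.00568771362305), 85.17989349365234), 1224, np.float64(0.09972062258906664))
Thead zs [0.120018   0.12011845 0.12064794 0.12151304 0.12230926]
bar (((592.1853637695312, 253.55792236328125), (42.86452865600586, 11.141315460205078), 78.58045196533203), 42, np.float64(0.12071238275302866)) [0.59189112 0.25167463 0.12071238]
scene block (((608.0231323242188, -148.2758331298828), (61.144447326660156, 64.02709197998047), 84.78035736083984), 1200, np.float64(0.09878275124243986))
Thead zs 0Traceback (most recent call last):
  File "<stdin>", line 17, in <module>
    return _quantile_unchecked(
        a, q, axis, out, overwrite_input, method, keepdims, weights)
    return _ureduce(a,
                    func=_quantile_ureduce_func,
    ...<5 lines>...
                    overwrite_input=overwrite_input,
                    method=method)
    r = func(a, **kwargs)
    result = _quantile(arr,
                       quantiles=q,
    ...<2 lines>...
                       out=out,
                       weights=wgt)
    slices_having_nans = np.isnan(arr[-1, ...])
                                  ~~~^^^^^^^^^
IndexError: index -1 is out of bounds for axis 0 with size 0
```

View pics/crop1.png

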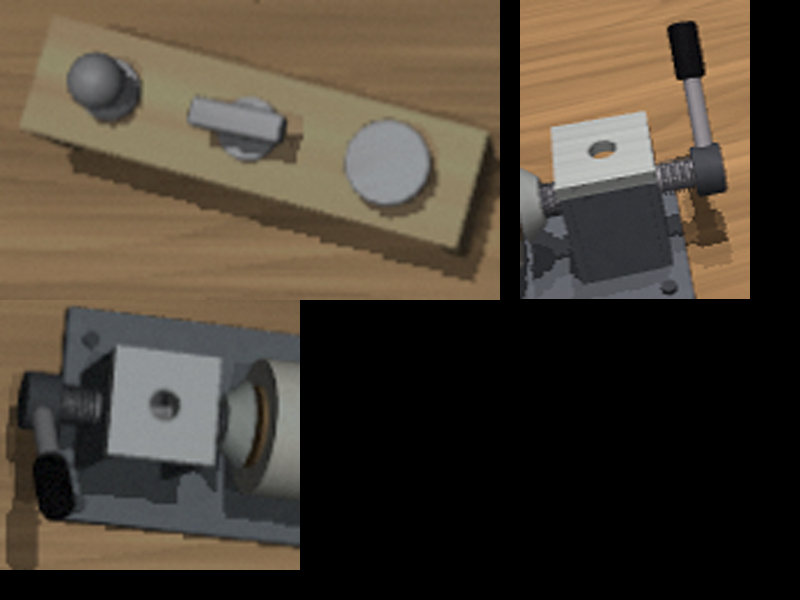

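The crop confirms the grey T pin in the middle rack hole, at crop (240,120), with a ball to its left and a disc to its right. The lever grip is black and points toward the robot, at crop (55,485), raised.

Run:
```python
from h import *
T=np.load('top1.npz');S=np.load('scene1.npz')
XT=T['X'];XS=S['X']
def comp(X,u0,u1,v0,v1,lo,hi):
    P=X[v0:v1,u0:u1].reshape(-1,3);return P[(P[:,2]>lo)&(P[:,2]<hi)]
def rect(P):
    r=cv2.minAreaRect((P[:,:2]*1000).astype(np.float32));return r,len(P),P[:,2].mean()
for nm,X,b in(('top',XT,(150,195,180,212)),('scene',XS,(352,390,155,190))):
    P=comp(X,*b,.113,.13);print(nm,'bar',rect(P),np.percentile(P[:,2],[5,50,95]))
    P=comp(X,*b,.0835,.092);print('collar',rect(P))
Prk=comp(XT,100,255,160,245,.074,.0825);print('rack',rect(Prk))
Prk=comp(XS,290,445,160,235,.074,.0825);print('rackS',rect(Prk))
for nm,A,bx in(('top',T,(370,395,205,235)),('scene',S,(160,185,175,207))):
    u0,u1,v0,v1=bx;p=A['p'][v0:v1,u0:u1].astype(int);X=A['X'][v0:v1,u0:u1]
    m=(p.max(-1)<60)&(X[...,2]>.085);P=X[m];print(nm,'grip',len(P),P.mean(0),P.min(0),P.max(0))
i=viewer.camera_info('top');p=T['p'].astype(int)
m=(p[185:205,410:430].max(-1)<120);v,u=np.nonzero(m);cu,cv=u.mean()+410,v.mean()+185
print('hole px',cu,cv,len(u),onplane(T['n'],i,round(cu),round(cv),.1))
i=viewer.camera_info('scene')
m=(S['p'][228:246,126:147].max(-1)<150);v,u=np.nonzero(m);cu,cv=u.mean()+126,v.mean()+228
print('hole S',cu,cv,len(u),onplane(S['n'],i,round(cu),round(cv),.1))
```

```text
top bar (((593.451904296875, 254.44940185546875), (46.62810516357422, 14.329841613769531), 78.5528564453125), 251, np.float64(0.11836534363493761)) [0.11486025 0.11857156 0.12085067]
collar (((592.7326049804688, 260.0039978027344), (47.83269500732422, 62.45732116699219), 12.678094863891602), 117, np.float64(0.08563456906831247))
scene bar (((597.0008544921875, 254.66351318359375), (46.05072784423828, 17.85687255859375), 81.077392578125), 167, np.float64(0.11665306686417018)) [0.11341584 0.11700975 0.11868551]
collar (((597.667236328125, 253.40982055664062), (29.944385528564453, 30.60110092163086), 62.762699127197266), 120, np.float64(0.08542195209329893))
rack (((593.5506591796875, 254.4444580078125), (231.39967346191406, 61.44609451293945), 76.38967895507812), 3534, np.float64(0.07956983582981857))
rackS (((636.4573974609375, 244.9429168701172), (230.94595336914062, 148.6145782470703), 75.49038696289062), 2250, np.float64(0.0784741175877689))
top grip 258 [ 0.55739441 -0.07899746  0.13327377] [ 0.5389097  -0.09104402  0.09742772] [ 0.58361128 -0.07035994  0.14629197]
scene grip 297 [ 0.56564429 -0.08094876  0.12917281] [ 0.54725337 -0.09020141  0.11221657] [ 0.57921022 -0.07071363  0.14442426]
hole px 419.5813953488372 194.41860465116278 86 [ 0.60638097 -0.14948129  0.1       ]
hole S 135.06666666666666 233.8 60 [ 0.60820417 -0.14828153  0.1       ]
```

Pin at about (0.594, 0.2545), bar direction about 78°. Hole at about (0.607, -0.149), spindle axis direction about 85°. Grip is raised about 0.86 rad. I'll go above the grip with the fingers shut, clear of everything at z = 0.23.

Request:
jog_arm --motion '[{"dx":1.72,"dy":-3.07,"turn":-0.059},{"dx":1.72,"dy":-3.07,"turn":-0.059},{"dx":1.72,"dy":-3.07,"turn":-0.059},{"dx":1.72,"dy":-3.07,"turn":-0.059},{"dx":1.72,"dy":-3.07,"turn":-0.059},{"dx":1.72,"dy":-3.07,"turn":-0.059},{"dx":1.72,"dy":-3.07,"turn":-0.059},{"dx":1.72,"dy":-3.07,"turn":-0.059},{"dx":1.72,"dy":-3.07,"turn":-0.059},{"dx":1.72,"dy":-3.07,"turn":-0.059},{"dx":1.72,"dy":-3.07,"turn":-0.059},{"dx":1.72,"dy":-3.07,"turn":-0.059}]' --fingers 0 --grip_force 40

```text
validation failed for argument at $.mo...
```

Request:
jog_arm --motion '[{"dx":1.72,"dy":-3.07,"turn":-0.059},{"dx":1.72,"dy":-3.07,"turn":-0.059},{"dx":1.72,"dy":-3.07,"turn":-0.059},{"dx":1.72,"dy":-3.07,"turn":-0.059},{"dx":1.72,"dy":-3.07,"turn":-0.059},{"dx":1.72,"dy":-3.07,"turn":-0.059},{"dx":1.72,"dy":-3.07,"turn":-0.059},{"dx":1.72,"dy":-3.07,"turn":-0.059},{"dx":1.72,"dy":-3.07,"turn":-0.059},{"dx":1.72,"dy":-3.07,"turn":-0.059},{"dx":1.72,"dy":-3.07,"turn":-0.059},{"dx":0}]'

```text
validation failed for argument at $.mo...
```

Request:
jog_arm --motion '[{"dx":1.72,"dy":-3.07,"dz":0,"turn":-0.059},{"dx":1.72,"dy":-3.07,"dz":0,"turn":-0.059},{"dx":1.72,"dy":-3.07,"dz":0,"turn":-0.059},{"dx":1.72,"dy":-3.07,"dz":0,"turn":-0.059},{"dx":1.72,"dy":-3.07,"dz":0,"turn":-0.059},{"dx":1.72,"dy":-3.07,"dz":0,"turn":-0.059},{"dx":1.72,"dy":-3.07,"dz":0,"turn":-0.059},{"dx":1.72,"dy":-3.07,"dz":0,"turn":-0.059},{"dx":1.72,"dy":-3.07,"dz":0,"turn":-0.059},{"dx":1.72,"dy":-3.07,"dz":0,"turn":-0.059},{"dx":1.72,"dy":-3.07,"dz":0,"turn":-0.059},{"dx":1.72,"dy":-3.07,"dz":0,"turn":-0.059}]' --fingers 0 --grip_force 40

```text
time: 1.1
tool_pos: [0.3655, 0.2858, 0.2309]
tcp_rot: [-1.434, -2.795, 0.001]
wrist_force: [-1.0, -0.6, -0.6]
width: -0.0
```

Request:
jog_arm --motion '[{"dx":1.71,"dy":-3.05,"dz":0,"turn":-0.059},{"dx":1.71,"dy":-3.05,"dz":0,"turn":-0.059},{"dx":1.71,"dy":-3.05,"dz":0,"turn":-0.059},{"dx":1.71,"dy":-3.05,"dz":0,"turn":-0.059},{"dx":1.71,"dy":-3.05,"dz":0,"turn":-0.059},{"dx":1.71,"dy":-3.05,"dz":0,"turn":-0.059},{"dx":1.71,"dy":-3.05,"dz":0,"turn":-0.059},{"dx":1.71,"dy":-3.05,"dz":0,"turn":-0.059},{"dx":1.71,"dy":-3.05,"dz":0,"turn":-0.059},{"dx":1.71,"dy":-3.05,"dz":0,"turn":-0.059},{"dx":1.71,"dy":-3.05,"dz":0,"turn":-0.059},{"dx":1.71,"dy":-3.05,"dz":0,"turn":-0.059}]'

```text
time: 2.1
tool_pos: [0.5708, -0.0801, 0.2308]
tcp_rot: [-2.315, -2.123, 0.001]
wrist_force: [0.1, 0.5, 0.3]
width: 0.003
```

Request:
jog_arm --motion '[{"dx":0,"dy":0,"dz":-2.5,"turn":0},{"dx":0,"dy":0,"dz":-2.5,"turn":0},{"dx":0,"dy":0,"dz":-1.5,"turn":0},{"dx":0,"dy":0,"dz":0,"turn":0},{"dx":0,"dy":0,"dz":0,"turn":0}]'

```text
time: 2.52
tool_pos: [0.5694, -0.0783, 0.1648]
tcp_rot: [-2.31, -2.125, 0.003]
wrist_force: [0.8, -0.6, -0.0]
width: 0.0
```

Request:
jog_arm --motion '[{"dx":-0.1,"dy":0,"dz":-0.8,"turn":0},{"dx":-0.1,"dy":0,"dz":-0.8,"turn":0},{"dx":-0.2,"dy":0,"dz":-0.8,"turn":0},{"dx":-0.3,"dy":0,"dz":-0.8,"turn":0},{"dx":-0.3,"dy":0,"dz":-0.8,"turn":0},{"dx":-0.3,"dy":0,"dz":-0.8,"turn":0},{"dx":-0.3,"dy":0,"dz":-0.8,"turn":0},{"dx":-0.3,"dy":0,"dz":-0.6,"turn":0},{"dx":-0.3,"dy":0,"dz":-0.6,"turn":0},{"dx":-0.3,"dy":0,"dz":-0.6,"turn":0}]'

```text
time: 3.35
tool_pos: [0.5451, -0.0781, 0.0915]
tcp_rot: [-2.311, -2.127, -0.0]
wrist_force: [0.4, 1.8, 3.0]
width: 0.0
```

Run:
```python
from h import *
print(bot.read_state()['tool_pos'],bot.read_state()['wrist_force'])
p,d,X,n,i,K=cam('scene');save('s2.png',cv2.resize(p[140:320,60:260],None,fx=3,fy=3))
```

```text
[ 0.54507933 -0.07806565  0.09154265] [0.41934504 1.767606   2.99339035]
```

View pics/s2.png

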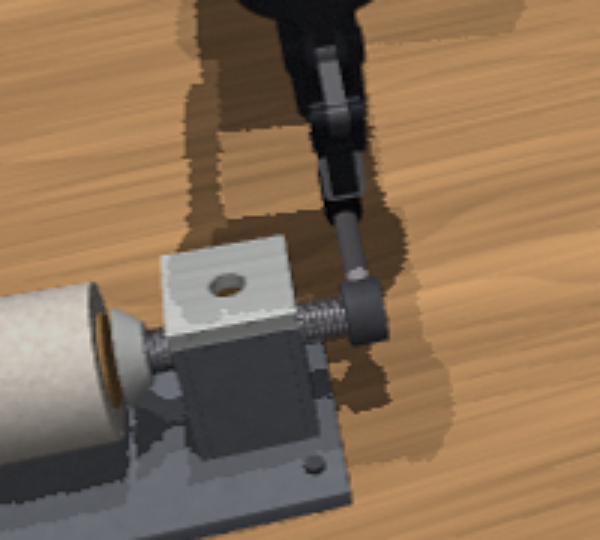

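The fingertips are on the grip at crop (345,205), the force is 3 N and the lever is turning. I'll continue to z of about 0.076, back off, and measure.

Request:
jog_arm --motion '[{"dx":-0.3,"dy":0,"dz":-0.4,"turn":0},{"dx":-0.3,"dy":0,"dz":-0.4,"turn":0},{"dx":-0.3,"dy":0,"dz":-0.3,"turn":0},{"dx":-0.2,"dy":0,"dz":-0.3,"turn":0},{"dx":0,"dy":0,"dz":-0.1,"turn":0},{"dx":0,"dy":0,"dz":0,"turn":0},{"dx":0,"dy":0,"dz":0,"turn":0}]'

```text
time: 3.98
tool_pos: [0.5339, -0.0784, 0.0768]
tcp_rot: [-2.311, -2.127, 0.002]
wrist_force: [0.4, -0.8, 1.0]
width: 0.0
```

Request:
jog_arm --motion '[{"dx":0,"dy":0,"dz":2.0,"turn":0},{"dx":0,"dy":2.0,"dz":3.5,"turn":0},{"dx":0,"dy":4.0,"dz":3.5,"turn":-0.06},{"dx":0,"dy":4.0,"dz":1,"turn":-0.06},{"dx":0,"dy":4.0,"dz":0,"turn":0},{"dx":0,"dy":4.0,"dz":0,"turn":0}]'

```text
time: 4.48
tool_pos: [0.5346, 0.0943, 0.171]
tcp_rot: [2.436, 1.983, 0.002]
wrist_force: [1.3, 0.1, -0.7]
width: 0.002
```

```bash
cat > lev.py <<'E'
from h import *
import sys
tag=sys.argv[1]
im=np.zeros((600,800,3),np.uint8)
for n,(u0,u1,v0,v1),x0 in(('scene',(90,215,190,300),0),('top',(360,470,160,260),400)):
    p,d,X,n_,i,K=cam(n)
    c=cv2.resize(p[v0:v1,u0:u1],None,fx=3,fy=3,interpolation=cv2.INTER_CUBIC)[:600,:400];im[:c.shape[0],x0:x0+c.shape[1]]=c
    # points in stand frame
    a=np.radians(85.);ey=np.array([np.cos(a),np.sin(a),0]);ex=np.array([ey[1],-ey[0],0])
    Q=X-np.array([.6065,-.149,.1]);x=Q@ex;y=Q@ey;z=X[...,2]
    m=(x<-.012)&(x>-.13)&(y>.045)&(y<.085)&(z>.045)&(z<.2)&(p.max(-1)<255)
    lv=m
    P=np.c_[x[lv],y[lv],z[lv]];print(n,len(P))
    for lo in np.arange(-.11,-.01,.012):
        s=P[(P[:,0]>=lo)&(P[:,0]<lo+.012)]
        if len(s)>3:print('  x%.3f n%d y%.4f..%.4f zmax %.4f med %.4f'%(lo+.006,len(s),s[:,1].min(),s[:,1].max(),np.percentile(s[:,2],95),np.median(s[:,2])))
save(tag+'.png',im)
s=bot.read_state();print(s['time'],s['tool_pos'])
E
python3 lev.py lev1
```

```text
scene 334
  x-0.092 n48 y0.0546..0.0743 zmax 0.0759 med 0.0743
  x-0.080 n56 y0.0546..0.0738 zmax 0.0768 med 0.0739
  x-0.068 n67 y0.0545..0.0739 zmax 0.0759 med 0.0731
  x-0.056 n61 y0.0554..0.0730 zmax 0.0742 med 0.0699
  x-0.044 n39 y0.0583..0.0699 zmax 0.0719 med 0.0700
  x-0.032 n37 y0.0582..0.0695 zmax 0.0715 med 0.0697
  x-0.020 n25 y0.0581..0.0696 zmax 0.0710 med 0.0696
top 519
  x-0.104 n26 y0.0541..0.0722 zmax 0.0767 med 0.0736
  x-0.092 n86 y0.0533..0.0730 zmax 0.0785 med 0.0751
  x-0.080 n86 y0.0532..0.0723 zmax 0.0776 med 0.0749
  x-0.068 n79 y0.0528..0.0728 zmax 0.0770 med 0.0739
  x-0.056 n53 y0.0572..0.0690 zmax 0.0737 med 0.0704
  x-0.044 n51 y0.0567..0.0685 zmax 0.0732 med 0.0712
  x-0.032 n51 y0.0568..0.0682 zmax 0.0731 med 0.0704
  x-0.020 n69 y0.0535..0.0725 zmax 0.0747 med 0.0702
  x-0.008 n18 y0.0538..0.0724 zmax 0.0785 med 0.0757
4.5833 [0.53362959 0.09790599 0.16967309]
```

View pics/lev1.png

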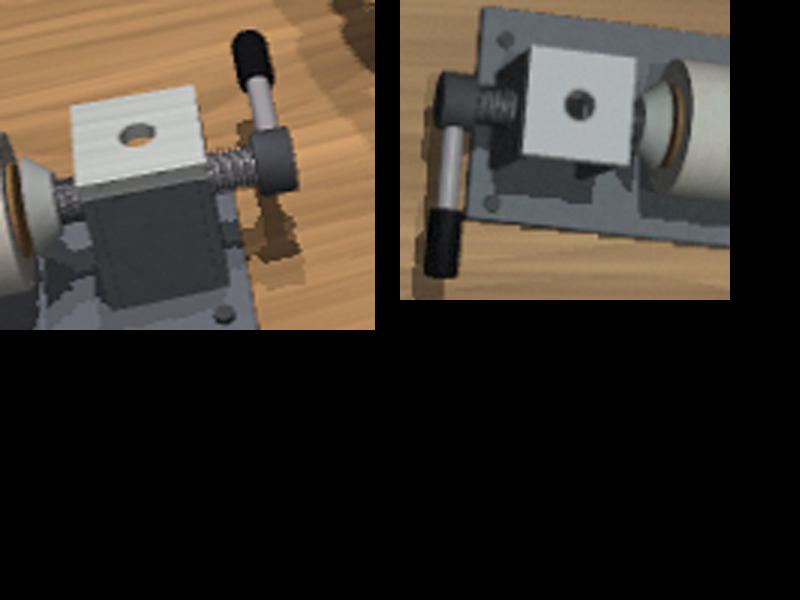

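Lever slope is about 0.02–0.05 rad on the grip and about 0 on the bar. With the grip top at 76.8 mm, the angle is about 0.02, so I accept it as level; the hole shows dark at top crop (580,105). Next is the pin, with the jaws closing across the crossbar.

Request:
jog_arm --motion '[{"dx":1.2,"dy":3.1,"dz":0.4,"turn":0},{"dx":1.2,"dy":3.1,"dz":0,"turn":0},{"dx":1.2,"dy":3.1,"dz":0,"turn":0},{"dx":1.2,"dy":3.1,"dz":0,"turn":0},{"dx":1.2,"dy":3.1,"dz":0,"turn":0},{"dx":0,"dy":0,"dz":0,"turn":0},{"dx":0,"dy":0,"dz":0,"turn":0},{"dx":0,"dy":0,"dz":0,"turn":0},{"dx":0,"dy":0,"dz":0,"turn":0}]' --fingers 5

```text
time: 5.33
tool_pos: [0.5938, 0.2463, 0.173]
tcp_rot: [-2.436, -1.984, 0.003]
wrist_force: [0.5, -0.4, -0.2]
width: 0.588
```

Run:
```python
from h import *
s=bot.read_state();print(s['time'],s['tool_pos'],s['tcp_rot'],s['width'])
im=np.zeros((600,800,3),np.uint8)
for n,(u0,u1,v0,v1),x0 in(('scene',(300,430,50,240),0),('top',(100,230,130,290),400)):
    p,d,X,n_,i,K=cam(n)
    c=cv2.resize(p[v0:v1,u0:u1],None,fx=3,fy=3)[:600];im[:c.shape[0],x0:x0+c.shape[1]]=c
save('pre.png',im)
```

```text
5.3333 [0.59382476 0.24631487 0.17302234] [-2.43586482 -1.98360352  0.00337916] 0.5880234733891602
```

View pics/pre.png

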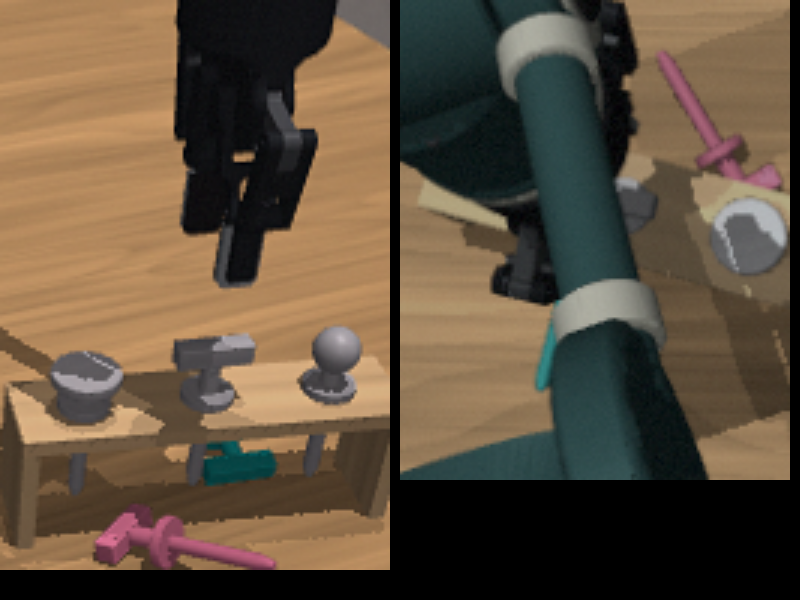

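Scene crop: the rack and T bar, at crop (213,352), are unmoved. The loose pink and turquoise decoys now lie on the bench. They were free-standing, they are off the rack and not needed. I'll nudge +y and descend.

Request:
jog_arm --motion '[{"dx":0.1,"dy":0.8,"dz":-1.0,"turn":0},{"dx":0,"dy":0,"dz":-2.0,"turn":0},{"dx":0,"dy":0,"dz":-2.0,"turn":0},{"dx":0,"dy":0,"dz":-1.5,"turn":0},{"dx":0,"dy":0,"dz":-1.0,"turn":0},{"dx":0,"dy":0,"dz":-0.4,"turn":0},{"dx":0,"dy":0,"dz":0,"turn":0},{"dx":0,"dy":0,"dz":0,"turn":0}]'

```text
time: 6.1
tool_pos: [0.596, 0.256, 0.0951]
tcp_rot: [2.435, 1.985, 0.001]
wrist_force: [-0.3, 0.3, 0.7]
width: 0.584
```

Request:
jog_arm --motion '[{"dx":0,"dy":0,"dz":0,"turn":0},{"dx":0,"dy":0,"dz":0,"turn":0},{"dx":0,"dy":0,"dz":0,"turn":0},{"dx":0,"dy":0,"dz":0,"turn":0},{"dx":0,"dy":0,"dz":0,"turn":0},{"dx":0,"dy":0,"dz":0,"turn":0},{"dx":0,"dy":0,"dz":0,"turn":0},{"dx":0,"dy":0,"dz":0,"turn":0},{"dx":0,"dy":0,"dz":0,"turn":0}]' --fingers 0 --grip_force 60

```text
time: 6.85
tool_pos: [0.5963, 0.2563, 0.096]
tcp_rot: [2.435, 1.985, 0.003]
wrist_force: [-0.7, -0.2, 5.5]
width: 0.147
```

Request:
jog_arm --motion '[{"dx":0,"dy":0,"dz":0.6,"turn":0},{"dx":0,"dy":0,"dz":1.0,"turn":0},{"dx":0,"dy":0,"dz":1.5,"turn":0},{"dx":0,"dy":0,"dz":1.5,"turn":0},{"dx":0,"dy":0,"dz":2,"turn":0},{"dx":0,"dy":0,"dz":2,"turn":0},{"dx":0,"dy":0,"dz":2,"turn":0},{"dx":0,"dy":0,"dz":1.2,"turn":0},{"dx":0,"dy":0,"dz":0,"turn":0}]'

```text
time: 7.6
tool_pos: [0.5976, 0.2567, 0.2169]
tcp_rot: [2.434, 1.984, 0.01]
wrist_force: [0.8, -0.8, -0.1]
width: 0.155
```

Request:
jog_arm --motion '[{"dx":0.1,"dy":-2.0,"dz":0,"turn":0},{"dx":0.1,"dy":-3.5,"dz":0,"turn":0},{"dx":0.1,"dy":-3.7,"dz":0,"turn":0},{"dx":0.1,"dy":-3.7,"dz":0,"turn":0},{"dx":0.1,"dy":-3.7,"dz":0,"turn":0},{"dx":0.1,"dy":-3.7,"dz":0,"turn":0},{"dx":0.1,"dy":-3.7,"dz":0,"turn":0},{"dx":0.1,"dy":-3.7,"dz":0,"turn":0},{"dx":0.1,"dy":-3.7,"dz":0,"turn":0},{"dx":0.1,"dy":-3.7,"dz":0,"turn":0},{"dx":0.1,"dy":-3.5,"dz":0,"turn":0},{"dx":0.1,"dy":-1.7,"dz":0,"turn":0}]'

```text
time: 8.6
tool_pos: [0.6064, -0.151, 0.211]
tcp_rot: [-2.437, -1.981, 0.004]
wrist_force: [-0.5, 0.1, -0.4]
width: 0.148
```

Request:
jog_arm --motion '[{"dx":0,"dy":0,"dz":0,"turn":0},{"dx":0,"dy":0,"dz":0,"turn":0},{"dx":0,"dy":0,"dz":0,"turn":0}]'

```text
time: 8.85
tool_pos: [0.6069, -0.1462, 0.2115]
tcp_rot: [-2.434, -1.983, 0.001]
wrist_force: [-0.8, -0.3, -0.6]
width: 0.148
```

Run:
```python
from h import *
im=np.zeros((600,800,3),np.uint8)
for n,(u0,u1,v0,v1),x0 in(('scene',(80,210,100,290),0),('top',(360,490,130,290),400)):
    p,d,X,n_,i,K=cam(n);np.savez(n+'3.npz',p=p,X=X,n=n_)
    c=cv2.resize(p[v0:v1,u0:u1],None,fx=3,fy=3)[:600];im[:c.shape[0],x0:x0+c.shape[1]]=c
save('over.png',im)
s=bot.read_state();print(s['time'],s['tool_pos'],s['tcp_rot'],s['width'],s['wrist_force'])
```

```text
8.95 [ 0.60731053 -0.14559396  0.21207921] [-2.43275242e+00 -1.98580996e+00  5.29761504e-04] 0.14920462924743286 [-0.69754875 -0.05706733 -1.32719197]
```

View pics/over.png

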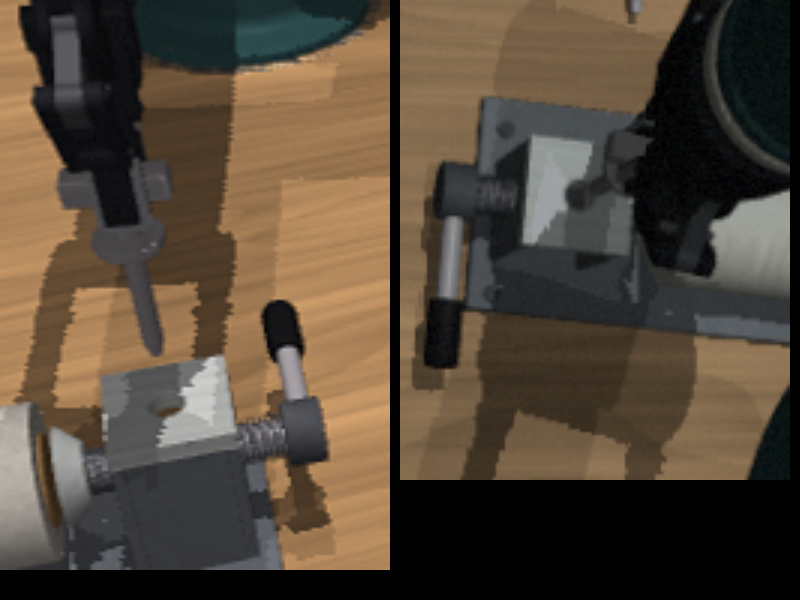

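The pin is held upright, with its foot at scene crop (155,350) over the block hole at crop (167,408). I'll measure the shank axis by depth.

Run:
```python
from h import *
H={'scene':np.array([.608,-.1483]),'top':np.array([.606,-.149])}
for n in('scene','top'):
    A=np.load(n+'3.npz');X=A['X'];i=viewer.camera_info(n);o=-np.array(i['R']).T@np.array(i['t'])
    P=X.reshape(-1,3)
    m=(abs(P[:,0]-.607)<.04)&(abs(P[:,1]+.147)<.04)&(P[:,2]>.115)&(P[:,2]<.28);P=P[m]
    print(n,len(P),'minz',P[:,2].min() if len(P) else 0)
    for lo in np.arange(.112,.26,.008):
        s=P[(P[:,2]>=lo)&(P[:,2]<lo+.008)]
        if len(s)>2:
            ray=s.mean(0)-o;h=ray[:2]/np.linalg.norm(ray[:2])
            e=np.array([-h[1],h[0]])
            c=s[:,:2].mean(0)
            print('%.3f n%d mean %s min %s max %s | lat off hole %.1f mm width %.1f'%(lo+.004,len(s),c.round(4),s[:,:2].min(0).round(4),s[:,:2].max(0).round(4),(((s[:,:2]@e).max()+(s[:,:2]@e).min())/2-H[n]@e)*1000,np.ptp(s[:,:2]@e)*1000),h.round(2))
```

```text
scene 1463 minz 0.12990503476826842
0.132 n14 mean [ 0.609  -0.1472] min [ 0.6072 -0.1505] max [ 0.6107 -0.144 ] | lat off hole -1.0 mm width 6.6 [-1.    0.02]
0.140 n31 mean [ 0.6096 -0.1468] min [ 0.6062 -0.1516] max [ 0.6123 -0.1421] | lat off hole -1.4 mm width 9.5 [-1.    0.02]
0.148 n29 mean [ 0.6097 -0.1468] min [ 0.6066 -0.1516] max [ 0.6126 -0.1422] | lat off hole -1.4 mm width 9.4 [-1.    0.02]
0.156 n34 mean [ 0.6099 -0.1471] min [ 0.6066 -0.1517] max [ 0.6123 -0.1424] | lat off hole -1.3 mm width 9.3 [-1.    0.02]
0.164 n34 mean [ 0.6101 -0.147 ] min [ 0.6064 -0.1517] max [ 0.6125 -0.1421] | lat off hole -1.4 mm width 9.7 [-1.    0.02]
0.172 n36 mean [ 0.6106 -0.1468] min [ 0.6071 -0.1518] max [ 0.6123 -0.1423] | lat off hole -1.3 mm width 9.5 [-1.    0.02]
0.180 n33 mean [ 0.6105 -0.1474] min [ 0.6061 -0.1518] max [ 0.6129 -0.1424] | lat off hole -1.2 mm width 9.4 [-1.    0.02]
0.188 n14 mean [ 0.6112 -0.1473] min [ 0.6086 -0.1512] max [ 0.6133 -0.1431] | lat off hole -1.2 mm width 8.1 [-1.    0.02]
0.196 n131 mean [ 0.6163 -0.1484] min [ 0.5994 -0.1641] max [ 0.6241 -0.
[... 1880 characters left out ...]
5 -0.1423] max [ 0.6256 -0.1255] | lat off hole 5.6 mm width 29.7 [ 0.47 -0.88]
0.228 n49 mean [ 0.6046 -0.1322] min [ 0.5865 -0.1428] max [ 0.6267 -0.1242] | lat off hole 4.5 mm width 33.5 [ 0.49 -0.87]
0.236 n140 mean [ 0.6077 -0.134 ] min [ 0.5865 -0.1466] max [ 0.6214 -0.1241] | lat off hole 3.5 mm width 30.8 [ 0.49 -0.87]
0.244 n35 mean [ 0.6084 -0.1374] min [ 0.5869 -0.1449] max [ 0.6209 -0.1322] | lat off hole 4.0 mm width 29.2 [ 0.49 -0.87]
0.252 n31 mean [ 0.6064 -0.1356] min [ 0.5839 -0.1422] max [ 0.6276 -0.1295] | lat off hole 6.0 mm width 36.5 [ 0.49 -0.87]
0.260 n65 mean [ 0.5985 -0.133 ] min [ 0.572  -0.1419] max [ 0.6454 -0.1256] | lat off hole 9.4 mm width 57.9 [ 0.47 -0.88]
```

Pin vs hole: scene says dy -1.4 mm, dx +0.5 mm; top says dx about +2 mm. I'll apply (+0.12, -0.14) cm, then descend in stages.

Request:
jog_arm --motion '[{"dx":0.12,"dy":-0.14,"dz":0,"turn":0},{"dx":0,"dy":0,"dz":-0.8,"turn":0},{"dx":0,"dy":0,"dz":-1.0,"turn":0},{"dx":0,"dy":0,"dz":-0.7,"turn":0},{"dx":0,"dy":0,"dz":-0.5,"turn":0},{"dx":0,"dy":0,"dz":-0.5,"turn":0},{"dx":0,"dy":0,"dz":-0.5,"turn":0},{"dx":0,"dy":0,"dz":-0.5,"turn":0},{"dx":0,"dy":0,"dz":0,"turn":0},{"dx":0,"dy":0,"dz":0,"turn":0}]'

```text
time: 9.78
tool_pos: [0.6086, -0.1485, 0.1673]
tcp_rot: [-2.435, -1.984, 0.001]
wrist_force: [0.5, 0.1, -1.0]
width: 0.149
```

Request:
jog_arm --motion '[{"dx":0,"dy":0,"dz":-0.5,"turn":0},{"dx":0,"dy":0,"dz":-0.5,"turn":0},{"dx":0,"dy":0,"dz":0,"turn":0}]'

```text
time: 10.03
tool_pos: [0.6082, -0.1483, 0.1566]
tcp_rot: [-2.434, -1.984, 0.001]
wrist_force: [-0.2, -0.0, -1.3]
width: 0.154
```

No contact force, and the foot is at the spindle. Continuing.

Request:
jog_arm --motion '[{"dx":0,"dy":0,"dz":-0.4,"turn":0},{"dx":0,"dy":0,"dz":-0.4,"turn":0},{"dx":0,"dy":0,"dz":-0.4,"turn":0},{"dx":0,"dy":0,"dz":-0.4,"turn":0},{"dx":0,"dy":0,"dz":-0.4,"turn":0},{"dx":0,"dy":0,"dz":0,"turn":0}]'

```text
time: 10.53
tool_pos: [0.608, -0.1482, 0.1363]
tcp_rot: [-2.434, -1.984, 0.002]
wrist_force: [0.1, -0.7, -1.5]
width: 0.146
```

Request:
jog_arm --motion '[{"dx":0,"dy":0,"dz":-0.4,"turn":0},{"dx":0,"dy":0,"dz":-0.4,"turn":0},{"dx":0,"dy":0,"dz":-0.4,"turn":0},{"dx":0,"dy":0,"dz":-0.2,"turn":0},{"dx":0,"dy":0,"dz":0,"turn":0},{"dx":0,"dy":0,"dz":0,"turn":0}]'

```text
time: 11.03
tool_pos: [0.6087, -0.1484, 0.1235]
tcp_rot: [-2.435, -1.985, 0.0]
wrist_force: [0.4, -0.3, -0.9]
width: 0.152
```

Request:
jog_arm --motion '[{"dx":0,"dy":0,"dz":-0.3,"turn":0},{"dx":0,"dy":0,"dz":-0.2,"turn":0},{"dx":0,"dy":0,"dz":0,"turn":0},{"dx":0,"dy":0,"dz":0,"turn":0}]'

```text
time: 11.37
tool_pos: [0.6086, -0.1484, 0.1185]
tcp_rot: [-2.435, -1.985, 0.0]
wrist_force: [-0.0, 0.7, -1.2]
width: 0.155
```

Request:
jog_arm --motion '[{"dx":0,"dy":0,"dz":0,"turn":0},{"dx":0,"dy":0,"dz":0,"turn":0},{"dx":0,"dy":0,"dz":0,"turn":0},{"dx":0,"dy":0,"dz":0,"turn":0},{"dx":0,"dy":0,"dz":0,"turn":0},{"dx":0,"dy":0,"dz":0,"turn":0},{"dx":0,"dy":0,"dz":0,"turn":0}]' --fingers 4.5

```text
time: 11.95
tool_pos: [0.6088, -0.1485, 0.1188]
tcp_rot: [2.435, 1.985, 0.0]
wrist_force: [-0.3, 0.1, 0.9]
width: 0.522
```

Request:
jog_arm --motion '[{"dx":0,"dy":0,"dz":1,"turn":0},{"dx":0,"dy":0,"dz":2,"turn":0},{"dx":0,"dy":0,"dz":3,"turn":0},{"dx":0,"dy":0,"dz":3,"turn":0},{"dx":0,"dy":3,"dz":2,"turn":0},{"dx":0,"dy":4,"dz":0,"turn":0},{"dx":0,"dy":4,"dz":0,"turn":0},{"dx":0,"dy":4,"dz":0,"turn":0},{"dx":0,"dy":4,"dz":0,"turn":0},{"dx":0,"dy":4,"dz":0,"turn":0},{"dx":0,"dy":0,"dz":0,"turn":0}]'

```text
time: 12.87
tool_pos: [0.6085, 0.0885, 0.2298]
tcp_rot: [-2.428, -1.99, -0.005]
wrist_force: [-0.4, -1.0, 0.1]
width: 0.526
```

```bash
python3 lev.py fin
python3 - <<'E'
from h import *
for n in('scene','top'):
    p,d,X,n_,i,K=cam(n);P=X.reshape(-1,3)
    m=(abs(P[:,0]-.607)<.035)&(abs(P[:,1]+.148)<.035)&(P[:,2]>.102)&(P[:,2]<.2);P=P[m]
    print(n,len(P),'top z',np.percentile(P[:,2],[50,95,99]))
    for a,b in((.128,.15),(.1025,.109)):
        s=P[(P[:,2]>a)&(P[:,2]<b)];print(a,cv2.minAreaRect((s[:,:2]*1000).astype(np.float32)),s[:,2].mean())
E
```

```text
scene 334
  x-0.092 n45 y0.0547..0.0744 zmax 0.0761 med 0.0741
  x-0.080 n57 y0.0546..0.0739 zmax 0.0761 med 0.0741
  x-0.068 n70 y0.0545..0.0740 zmax 0.0756 med 0.0734
  x-0.056 n61 y0.0554..0.0731 zmax 0.0731 med 0.0702
  x-0.044 n36 y0.0584..0.0699 zmax 0.0718 med 0.0701
  x-0.032 n40 y0.0582..0.0695 zmax 0.0715 med 0.0697
  x-0.020 n24 y0.0581..0.0696 zmax 0.0710 med 0.0695
top 0
12.9667 [0.60877004 0.08318737 0.22951754]
scene 726 top z [0.12900306 0.13869002 0.13937864]
0.128 ((609.8564453125, -149.9559783935547), (47.01566696166992, 16.358842849731445), 79.05559539794922) 0.13541525633219714
0.1025 ((610.6217651367188, -148.8850860595703), (30.362712860107422, 30.74391746520996), 16.016132354736328) 0.10488305793540234
top 470 top z [0.13645376 0.14043632 0.14114353]
0.128 ((605.8563232421875, -150.05215454101562), (45.453956604003906, 15.013219833374023), 79.00157165527344) 0.1377871170340272
0.1025 ((603.0203247070312, -145.59732055664062), (51.043880462646484, 53.300411224365234), 85.80909729003906) 0.10507565154251274
```

View pics/fin.png

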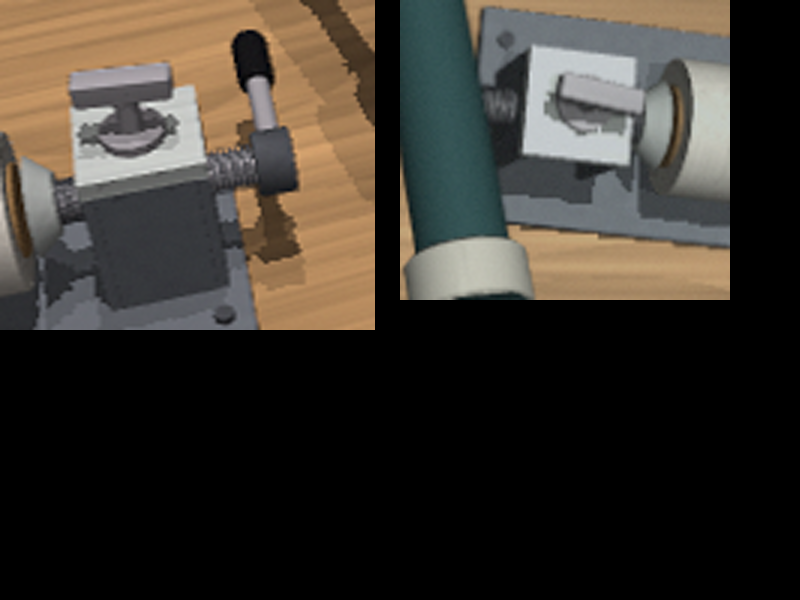

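Final view: the collar is flat on the block at scene crop (132,138). The top of the T reads 139–141 mm (139 expected when home), and the lever at crop (253,60) is still level.

```bash
python3 -c "
from h import *
print(bot.finish_job())"
```

```text
the job is handed in; nothing more can be done
None
```

The spindle is locked: I turned the lever down to level, then dropped the grey T-pin through both holes until its collar sat on the block. I handed the job in at about 13 s with the gripper open and clear.

**Final checks:**
- **Pin:** the crossbar top read 139 mm (scene) and 141 mm (top), against 139 mm expected when home. The collar's upper surface read about 105 mm, against 106 mm expected. There was no contact force during insertion.
- **Lever:** the grip top read about 76 mm in the scene camera after insertion, so the spindle is about 0.02 rad from level. The slope along the grip came out between 0 and 0.05 rad. The arm hid the lever from the top camera in the final look, so that check is from the scene camera only.
- **Camera disagreement:** the two cameras differed by 2–4 mm in x. I took a middle value, within the hole's clearance.
- **Fallen decoys:** the free-standing pink T-pin and at least one turquoise one were lying on the bench when I reached the rack. I don't know whether they fell on their own or were brushed. They were on the bench then, and I did not check them again.

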